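Gather the solid eggs in the peg corner of their caddy

TASK

The two wooden caddies look the same, but one holds solid cast eggs and the other hollow ones: feel by lifting them which is the heavier, and leave the lighter one standing level on the table about where it was, with its eggs in it. Lift the heavier caddy by its bar clear of the table and tilt it, clearly but by no more than about 45 degrees, towards the corner with the peg until all three of its eggs have rolled together into that corner, so that the rest of its floor is free to be wiped. Finish while still holding it up, tilted and still, with no egg spilled and the brush and the beaker between the caddies left alone.

Things in the scene. Friction and masses are not known exactly. Their poses are not given: they have to be found in the camera images.
- caddy_1: open wooden carrying caddy, 200 mm long (x) by 150 mm wide (y), walls 50 mm high, walls and floor 6 mm thick, 0.30 kg empty; end slats outside its short ends carry a handle bar along x over the middle (214 mm overall). Origin: centre of the underside, z up. Eggs 1 to 3 lie in it. It stands left or right of caddy_2, by chance
- caddy_2: the other caddy, alike in all sizes, axes and origin; eggs 4 to 6 lie in it. The eggs of one caddy are solid, about 85 g each, those of the other hollow, about 15 g each; they look the same and either caddy may have the solid ones
- caddy_1_handle (a point): middle of the handle bar of caddy_1, 110 mm above the centre of its underside; the bar is 16 mm wide (across the caddy's y), 22 mm high, straight along x, free to grip from above along 180 mm
- caddy_1_corner (a point): inner floor corner of caddy_1 under its peg, at (-94, -69, 6) mm in the caddy's frame; the peg, round, 16 mm across, stands on the rim at (-91, -66) mm and rises 30 mm above it; no other corner has one
- caddy_2_handle (a point): middle of the handle bar of caddy_2, 110 mm above the centre of its underside; the bar is 16 mm wide (across the caddy's y), 22 mm high, straight along x, free to grip from above along 180 mm
- caddy_2_corner (a point): inner floor corner of caddy_2 under its peg, at (-94, -69, 6) mm in the caddy's frame; the peg, round, 16 mm across, stands on the rim at (-91, -66) mm and rises 30 mm above it; no other corner has one
- egg_1_mid (a point): centre of a plaster-white egg, 34 mm thick and 46 mm long, loose in caddy_1; it rolls and slides when the floor is tilted
- egg_2_mid (a point): centre of a plaster-white egg, 34 mm thick and 46 mm long, loose in caddy_1; it rolls and slides when the floor is tilted
- egg_3_mid (a point): centre of a plaster-white egg, 34 mm thick and 46 mm long, loose in caddy_1; it rolls and slides when the floor is tilted
- egg_4_mid (a point): centre of a plaster-white egg, 34 mm thick and 46 mm long, loose in caddy_2; it rolls and slides when the floor is tilted
- egg_5_mid (a point): centre of a plaster-white egg, 34 mm thick and 46 mm long, loose in caddy_2; it rolls and slides when the floor is tilted
- egg_6_mid (a point): centre of a plaster-white egg, 34 mm thick and 46 mm long, loose in caddy_2; it rolls and slides when the floor is tilted
- cup_1: bystander: small clear beaker, 46 mm wide, 47 mm high, between and behind the caddies; origin at the centre of its underside
- brush: bystander: paint brush, 162 mm long, 8 mm thick, lying between the caddies; origin under its middle
Mind the look-alikes: they are no part of the job. What is shaped like the caddy_1 but pink is not meant.

How it is judged:
By the outcome, as a careful person would: the job done as asked, in the order asked, and still so for the second after the job is handed in, while the arm keeps its last pose, push and grip.
It also fails if it takes over 64 s, if anything falls off the work surface, if the arm or the gripper's body presses on something with over 40 N, if the wrist force passes 120 N, or if a joint passes its speed limit or range.

ROBOT

A 7-joint arm with a two-finger parallel gripper is mounted at the origin on the work surface; the furniture and walls round the work are solid. World frame = base frame: x ahead of the robot, y to its left, z up, the work surface at z = 0. Lengths are in m, angles in degrees, forces in N, time in s.
With the tool pointing down it reaches from about 0.4 to 0.9 m from the base axis. Payload 5.5 kg.
Tool frame: the origin (TCP) lies between the finger pads; the fingertips stand tip_reach ahead of it and the grasp point (between the pads) lies 8 mm behind it (tip_reach is the distance from the TCP to the fingertips, in m); z points along the fingers, y is the line along which they close (so a half turn about z gives the same grasp; the last joint's range is limited). The gripper opens to 92 mm and grips with 3 to 60 N. Pads are 19 mm wide; open, the fingers measure 130 mm over their backs; the gripper's body (75 mm by 190 mm) begins 47 mm behind the grasp point.
Start: joints at [86.299, 28.699, -24.465, 88.831, 12.651, 65.22, -12.049], TCP at [0.209, -0.615, 0.238] pointing down, gripper open.
Joint ranges: [-164.97, 164.97], [-17.58, 116.51], [-87.97, 89.64], [11.32, 138.91], [-80.73, 260.73], [10.89, 115.49], [-147.41, 147.41]. Speed limits (degrees/s): [147.25, 147.25, 180, 180, 180, 180, 180].

INTERFACE

Orientations are given as [roll, pitch, yaw] about the fixed x, y, z axes, in that order (R = Rz(yaw) Ry(pitch) Rx(roll)).
In Python, from station import * gives the robot as it stands.
- The arm moves only by the tool arm_command, never from a script. Its argument "series" is a list of rows, each an object with "grip": the gripper command: -1 is shut, 1 is fully open, values between are in proportion; "translation": the shift along the tool's x, y, z in m, a list of three; "turn": the turn, a rotation vector about the tool's x, y, z in rad, a list of three. In form: [{"grip": grip, "translation": [x, y, z], "turn": [wx, wy, wz]}, ...]. A call has 1 to 20 rows; each row is the pose to reach, as a shift and turn from the pose commanded when the call began, along the tool's axes at that moment; what a row does not reach only later rows make up. A row lasts 1/10 s, in which the tool goes at most 50 mm and 8.59 degrees, less where a joint would pass 70% of its speed; a pose out of reach is approached as far as the arm can. A call with a gripper value outside its range is refused whole. The fingers move at their own pace and stop on an object; "force" is the grip in N (left out, the last holds). Time passes only in rows, so rows that repeat a pose let the fingers close. It gives the time, the measured TCP pose, the force, the opening and the grip force at its end, in the units of the state.
- get_state(): the state, without advancing time (a new reading comes with each control period).
- get_image(name): name is "scene" or "top" or "wrist"; returns a dict with "image" (384x512x3 uint8, red, green, blue), "depth" (384x512 float32, m along the optical axis (not along the pixel's ray), 0 where there is no reading), "mtx" (3x3 intrinsics, pixels), "k1" (the pictures are not rectified: a ray, as slopes to the right and down, at radius r is drawn at 1 + k1 r^2 times it, then the intrinsics apply), "position" and "orientation" of the camera in the world. Camera axes: x right, y up, looking along -z (the intrinsics and any distortion apply to the point x, -y, -z); pixel columns grow to the right and rows downward; lengths in m; the calibration is good to about 2 mm. A picture is of the moment at which its call begins.
- close_job(): hands the job in; it is judged then, once.
Trained networks look in the newest picture that a camera, given by its name, has taken for a name from the list of things; names that differ only in an ending like _2 or _b are one class to them, and where a whole thing is asked for, a point or a joint stands for the part that bears it (a point fixed in the world has none). Each returns a list of dicts, best first, with "score" (0 to 1); they miss things now and then, are a little off and sometimes report something else, mostly with a low value. They report only what shows in the picture. A call takes as long as a camera call. They do not tell look-alikes from the thing itself.
- find_in(camera, name): "point" ([row, column] in pixels, amid what is visible of it).
The state is a dict: "t": time; "joints": joint angles; "qd": joint speeds; "tau": joint torques, N m; "tcp_pos": TCP position; "ee_rot": TCP orientation; "force": force on the tool from outside, world axes, zero at the start; "moment": the same for the moment, N m; "grip_width": finger opening in m; "gripper_force": force on a finger pad.
Only numpy, scipy, OpenCV 4.12 (cv2) and the standard library are available. Lean on these libraries where they do the work, as an engineer would, in place of code of your own. Each camera call takes 0.05 s, during which the arm holds its last target. There are 200 camera calls.

## Working session

There is one attempt and no reset: what is moved stays moved. The work goes in short steps, Python scripts to look and compute and a tool call to move; the robot and the scene stay as the last step left them, time stands still between calls to the robot, and variables do not carry over. Pictures are saved under pics/ and viewed, at most 10 in all, crops included, and the job is handed in when it is done.

Besides the shell and the picture viewer there is one more tool, called as a command line: name --argument value ..., lists and objects as JSON in quotes. arm_command: Moves the arm, as the interface text tells. Its arguments: {"type":"object","properties":{"series":{"type":"array","items":{"type":"object","properties":{"grip":{"type":"number"},"translation":{"type":"array","items":{"type":"number"}},"turn":{"type":"array","items":{"type":"number"}}}}},"force":{"type":"number"}},"required":["series"]}

```bash
ls; mkdir -p pics
cat > h.py <<'E'
from station import *
import numpy as np, cv2
from scipy.spatial.transform import Rotation as R
def camR(d):
    o=np.array(d["orientation"],float)
    return o if o.shape==(3,3) else R.from_euler('xyz',o,degrees=True).as_matrix()
def rays(d,uv):
    K=np.array(d["mtx"]);uv=np.asarray(uv,float).reshape(-1,1,2)
    p=cv2.undistortPoints(uv,K,np.array([d["k1"],0,0,0,0.])).reshape(-1,2)
    return p
def cloud(d):
    h,w=d["depth"].shape
    v,u=np.mgrid[:h,:w]
    p=rays(d,np.stack([u.ravel(),v.ravel()],1));z=d["depth"].ravel()
    c=np.stack([p[:,0]*z,-p[:,1]*z,-z],1)
    return (c@camR(d).T+np.array(d["position"])).reshape(h,w,3)
E
python3 - <<'E'
from h import *
s=get_state();print({k:np.round(v,3) for k,v in s.items()})
for n in("top","scene"):
    d=get_image(n);print(n,d["position"],d["orientation"],d["k1"])
    cv2.imwrite(f"pics/{n}0.png",cv2.resize(d["image"][:,:,::-1],(800,600)))
    np.savez(f"{n}0.npz",im=d["image"],c=cloud(d))
    for q in("caddy_1","caddy_1_handle","caddy_1_corner","egg_1_mid","cup_1","brush"):
        for r in find_in(n,q):
            a,b=np.round(r["point"]).astype(int);print(q,r["score"],a,b,np.round(cloud(d)[a,b],3))
E
```

```text
pics
{'t': np.float64(0.0), 'joints': array([ 86.299,  28.753, -24.452,  88.892,  12.652,  65.22 , -12.05 ]), 'qd': array([ 0.033, -0.077, -0.044, -0.127,  0.007,  0.091,  0.006]), 'tau': array([-0.0000e+00, -5.6659e+01, -5.8160e+00, -2.7911e+01, -6.9000e-02,
        3.1000e-02,  0.0000e+00]), 'tcp_pos': array([ 0.209, -0.615,  0.237]), 'ee_rot': array([-1.79888e+02, -2.00000e-03,  1.87830e+01]), 'force': array([ 0.164,  0.008, -0.011]), 'moment': array([-0.019,  0.033,  0.028]), 'gripper_force': np.float64(0.0), 'grip_width': np.float64(0.092)}
top [ 0.40275585 -0.04791877  1.2286758 ] [ 2.35357290e+00  5.21552022e-03 -9.04647431e+01] -0.03131661858759966
caddy_1 0.8 176 293 [ 0.478 -0.151  0.12 ]
caddy_1 0.72 171 173 [0.505 0.222 0.009]
caddy_1 0.57 272 358 [ 0.18  -0.364  0.01 ]
caddy_1_handle 0.84 179 293 [ 0.476 -0.161  0.008]
caddy_1_handle 0.79 270 360 [ 0.206 -0.34   0.123]
caddy_1_handle 0.63 154 282 [ 0.553 -0.125  0.043]
caddy_1_corner 0.93 173 290 [ 0.487 -0.142  0.125]
caddy_1_corner 0.74 271 359 [ 0.182 -0.368  0.004]
egg_1_mid 0.53 172 271 [ 0.497 -0.09   0.036]
cup_1 0.49 105 236 [0.713 0.019 0.023]
brush 0.46 173 229 [0.498 0.044 0.   ]
scene [-0.59767858 -0.7633444   0.90523095] [ 57.6566851   -1.22482543 -54.42776645] -0.14569204741569136
caddy_1 0.96 286 294 [ 0.209 -0.354  0.001]
caddy_1 0.88 180 214 [0.539 0.249 0.007]
caddy_1 0.67 213 285 [ 0.518 -0.126  0.005]
caddy_1_handle 0.94 216 291 [ 0.404 -0.216  0.095]
caddy_1_handle 0.92 291 292 [ 0.185 -0.361  0.004]
caddy_1_corner 0.82 286 293 [ 0.204 -0.353  0.005]
caddy_1_corner 0.56 215 289 [ 0.516 -0.145  0.005]
brush 0.62 216 288 [ 0.503 -0.148  0.009]
```

View pics/top0.png

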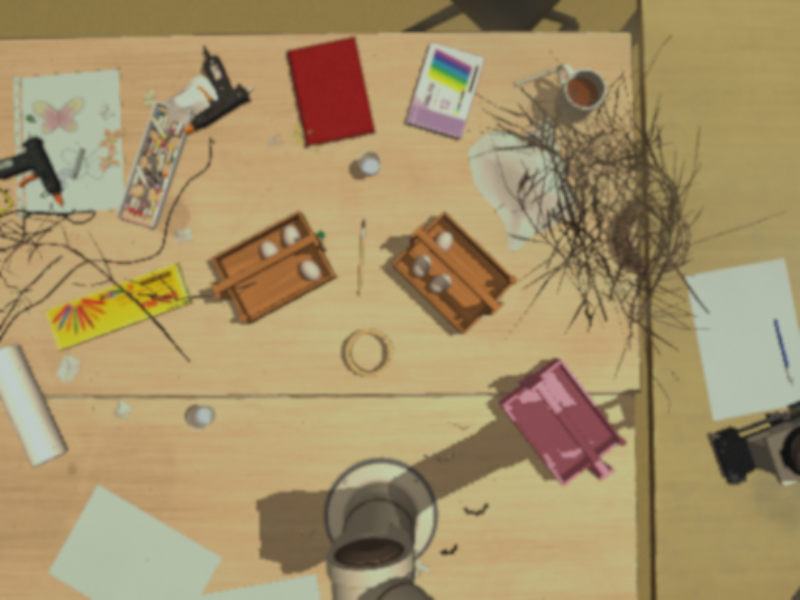

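View pics/scene0.png

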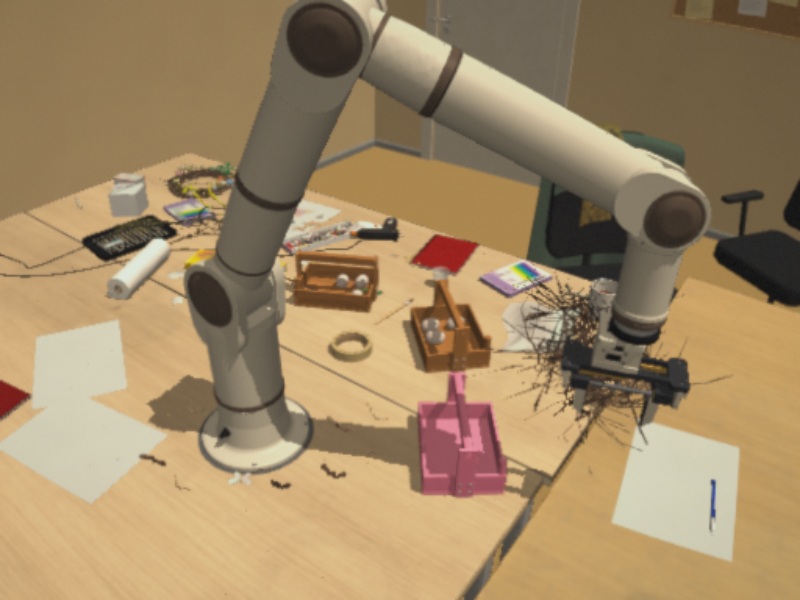

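Top view (800x600): wooden caddies at (272,267) and (453,272), with three eggs in each. The pink look-alike is at (560,420), the brush at (361,258) and the beaker at (368,164). A green peg shows near (320,237) on the left caddy, and maybe one near (403,240) on the right. I choose the two wooden caddies and will check them in a crop.

Run:
```python
from h import *
z=np.load("top0.npz");im,c=z["im"],z["c"]
cv2.imwrite("pics/crop.png",cv2.resize(im[120:225,125:340,::-1],(800,390),interpolation=cv2.INTER_CUBIC))
for n,(u0,u1) in {"L":(130,222),"R":(240,340)}.items():
    s=np.zeros(im.shape[:2],bool);s[125:225,u0:u1]=1
    m=s&(c[...,2]>.095)&(c[...,2]<.135)
    p=c[m][:,:2];(cx,cy),sz,a=cv2.minAreaRect(p.astype(np.float32)*1000)
    print(n,m.sum(),"bar rect",cx,cy,sz,a,"z",np.percentile(c[m][:,2],[5,50,95]))
    w=s&(c[...,2]>.035)&(c[...,2]<.135)
    r=cv2.minAreaRect(c[w][:,:2].astype(np.float32)*1000);print(" outer",r)
    g=s&(im[...,1].astype(int)>im[...,0]+8)&(c[...,2]>0.03)
    ys,xs=np.nonzero(g);print(" green",len(xs), [(x,y,np.round(c[y,x],3).tolist()) for x,y in zip(xs,ys)][:12])
    pk=s&(c[...,2]>.062)&(c[...,2]<.09);ys,xs=np.nonzero(pk);print(" z62-90",[(x,y,np.round(c[y,x],3).tolist()) for x,y in zip(xs,ys)][:25])
```

```text
L 520 bar rect 504.23779296875 209.4876708984375 (33.72027587890625, 212.27362060546875) 28.16731834411621 z [0.10681306 0.12147188 0.12504918]
 outer ((504.8529357910156, 209.75286865234375), (151.2468719482422, 214.13284301757812), 27.576120376586914)
 green 0 []
 z62-90 [(np.int64(201), np.int64(149), [0.565, 0.122, 0.081]), (np.int64(202), np.int64(151), [0.558, 0.118, 0.083]), (np.int64(203), np.int64(153), [0.552, 0.115, 0.085]), (np.int64(204), np.int64(154), [0.552, 0.115, 0.066]), (np.int64(204), np.int64(155), [0.546, 0.112, 0.087]), (np.int64(205), np.int64(156), [0.545, 0.112, 0.066]), (np.int64(205), np.int64(157), [0.54, 0.109, 0.086]), (np.int64(204), np.int64(158), [0.537, 0.112, 0.085]), (np.int64(205), np.int64(158), [0.539, 0.111, 0.072]), (np.int64(206), np.int64(158), [0.54, 0.109, 0.062]), (np.int64(144), np.int64(186), [0.455, 0.295, 0.075]), (np.int64(143), np.int64(187), [0.451, 0.294, 0.088]), (np.int64(144), np.int64(187), [0.452, 0.294, 0.079]), (np.int64(144), np.int64(188), [0.449, 0.292, 0.085]), (np.int64(145), np.int64(188), [0.449, 0.295, 0.064]), (n
[... 1513 characters left out ...]
t64(151), [0.556, -0.274, 0.078]), (np.int64(333), np.int64(151), [0.556, -0.277, 0.077]), (np.int64(265), np.int64(152), [0.554, -0.071, 0.08]), (np.int64(330), np.int64(152), [0.554, -0.268, 0.074]), (np.int64(331), np.int64(152), [0.553, -0.27, 0.08]), (np.int64(332), np.int64(152), [0.553, -0.273, 0.08]), (np.int64(333), np.int64(152), [0.554, -0.277, 0.074]), (np.int64(334), np.int64(152), [0.553, -0.28, 0.075]), (np.int64(335), np.int64(152), [0.554, -0.284, 0.074]), (np.int64(336), np.int64(152), [0.554, -0.287, 0.074]), (np.int64(337), np.int64(152), [0.553, -0.29, 0.074]), (np.int64(338), np.int64(152), [0.554, -0.294, 0.069]), (np.int64(262), np.int64(153), [0.552, -0.062, 0.074])]
```

View pics/crop.png

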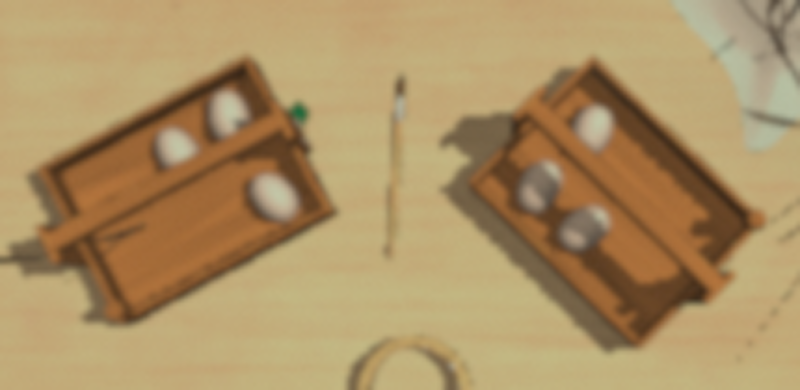

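The crop shows both wooden caddies with their round wooden pegs: left caddy's at crop (115,310), right caddy's at (755,218). The green speck at (300,112) lies on the table behind. Both bars are clear, so I start with the right caddy.

```bash
cat >> h.py <<'E'
def go(pos,rot):
    "tool-frame shift and turn from the present pose to pos, rot (R or [r,p,y] deg)"
    s=get_state();A=R.from_euler('xyz',s["ee_rot"],degrees=True)
    B=rot if isinstance(rot,R) else R.from_euler('xyz',rot,degrees=True)
    print("t",round(float(s["t"]),2),"tr",np.round(A.inv().apply(np.array(pos)-s["tcp_pos"]),4).tolist(),"turn",np.round((A.inv()*B).as_rotvec(),4).tolist())
E
python3 - <<'E'
from h import *
import station
print(tip_reach if 'tip_reach' in dir(station) else [x for x in dir(station) if x[0]!='_'])
go([.501,-.1375,.2],[180,0,45]); go([.501,-.1375,.101],[180,0,45])
E
```

```text
0.011
t 0.7 tr [0.43, -0.3586, 0.0377] turn [0.0001, -0.0, -0.4576]
t 0.7 tr [0.43, -0.3586, 0.1367] turn [0.0001, -0.0, -0.4576]
```

arm_command --series '[{"grip": 1, "translation": [0.43, -0.359, 0.03], "turn": [0, 0, -0.458]}, {"grip": 1, "translation": [0.43, -0.359, 0.03], "turn": [0, 0, -0.458]}, {"grip": 1, "translation": [0.43, -0.359, 0.03], "turn": [0, 0, -0.458]}, {"grip": 1, "translation": [0.43, -0.359, 0.03], "turn": [0, 0, -0.458]}, {"grip": 1, "translation": [0.43, -0.359, 0.03], "turn": [0, 0, -0.458]}, {"grip": 1, "translation": [0.43, -0.359, 0.03], "turn": [0, 0, -0.458]}, {"grip": 1, "translation": [0.43, -0.359, 0.03], "turn": [0, 0, -0.458]}, {"grip": 1, "translation": [0.43, -0.359, 0.03], "turn": [0, 0, -0.458]}, {"grip": 1, "translation": [0.43, -0.359, 0.03], "turn": [0, 0, -0.458]}, {"grip": 1, "translation": [0.43, -0.359, 0.03], "turn": [0, 0, -0.458]}, {"grip": 1, "translation": [0.43, -0.359, 0.03], "turn": [0, 0, -0.458]}, {"grip": 1, "translation": [0.43, -0.359, 0.03], "turn": [0, 0, -0.458]}, {"grip": 1, "translation": [0.43, -0.359, 0.03], "turn": [0, 0, -0.458]}, {"grip": 1, "translation": [0.43, -0.359, 0.03], "turn": [0, 0, -0.458]}, {"grip": 1, "translation": [0.43, -0.359, 0.03], "turn": [0, 0, -0.458]}]'

```text
t: 2.2
tcp_pos: [0.4999, -0.1394, 0.2075]
ee_rot: [180.0, 0.1, 44.8]
force: [-0.6, 0.0, -0.6]
grip_width: 0.0919
gripper_force: 0.0
```

Run:
```python
from h import *
d=get_image("wrist")
c=cloud(d);s=get_state();print(s["tcp_pos"],s["ee_rot"],s["force"],s["joints"])
m=(c[...,2]>.105)&(c[...,2]<.135)&(abs(c[...,0]-.49)<.13)&(abs(c[...,1]+.148)<.13)
print(m.sum(),cv2.minAreaRect(c[m][:,:2].astype(np.float32)*1000),c[m].mean(0))
go([.501,-.1375,.101],[180,0,45])
cv2.imwrite("pics/w1.png",d["image"][:,:,::-1])
```

```text
[ 0.49988279 -0.13938033  0.20761335] [1.79991117e+02 6.50564088e-02 4.48147369e+01] [0.44124246 0.1078452  0.45667124] [ 47.93754329  20.47283038 -42.64781478 108.85951863  16.49416097
  56.92935584 -47.22532004]
3821 ((490.84521484375, -147.1431884765625), (207.6545867919922, 32.53848648071289), 44.58488082885742) [ 0.51349951 -0.12624287  0.12034335]
t 2.25 tr [0.0022, -0.0006, 0.1066] turn [0.0002, 0.0011, -0.0032]
```

View pics/w1.png

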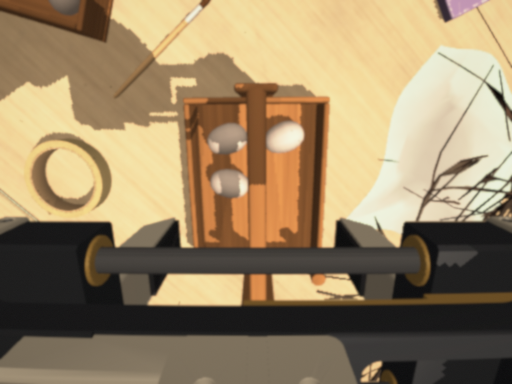

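The wrist view shows the bar at column 258, centred between the fingers. The peg of this caddy is at (318,280), the near right corner, which confirms its yaw of +45. I descend and grip.

arm_command --force 60 --series '[{"grip": 1, "translation": [0, 0, 0.04], "turn": [0, 0, 0]}, {"grip": 1, "translation": [0, 0, 0.07], "turn": [0, 0, 0]}, {"grip": 1, "translation": [0, 0, 0.09], "turn": [0, 0, 0]}, {"grip": 1, "translation": [0, 0, 0.106], "turn": [0, 0, 0]}, {"grip": 1, "translation": [0, 0, 0.106], "turn": [0, 0, 0]}, {"grip": -1, "translation": [0, 0, 0.106], "turn": [0, 0, 0]}, {"grip": -1, "translation": [0, 0, 0.106], "turn": [0, 0, 0]}, {"grip": -1, "translation": [0, 0, 0.106], "turn": [0, 0, 0]}, {"grip": -1, "translation": [0, 0, 0.106], "turn": [0, 0, 0]}, {"grip": -1, "translation": [0, 0, 0.106], "turn": [0, 0, 0]}, {"grip": -1, "translation": [0, 0, 0.106], "turn": [0, 0, 0]}, {"grip": -1, "translation": [0, 0, 0.106], "turn": [0, 0, 0]}, {"grip": -1, "translation": [0, 0, 0.106], "turn": [0, 0, 0]}]'

```text
t: 3.55
tcp_pos: [0.5008, -0.137, 0.1017]
ee_rot: [180.0, -0.0, 45.0]
force: [-0.3, 0.0, -0.1]
grip_width: 0.0324
gripper_force: 0.0
```

arm_command --series '[{"grip": -1, "translation": [0, 0, -0.005], "turn": [0, 0, 0]}, {"grip": -1, "translation": [0, 0, -0.012], "turn": [0, 0, 0]}, {"grip": -1, "translation": [0, 0, -0.02], "turn": [0, 0, 0]}, {"grip": -1, "translation": [0, 0, -0.025], "turn": [0, 0, 0]}, {"grip": -1, "translation": [0, 0, -0.025], "turn": [0, 0, 0]}, {"grip": -1, "translation": [0, 0, -0.025], "turn": [0, 0, 0]}, {"grip": -1, "translation": [0, 0, -0.025], "turn": [0, 0, 0]}, {"grip": -1, "translation": [0, 0, -0.025], "turn": [0, 0, 0]}, {"grip": -1, "translation": [0, 0, -0.025], "turn": [0, 0, 0]}, {"grip": -1, "translation": [0, 0, -0.025], "turn": [0, 0, 0]}]'

```text
t: 4.55
tcp_pos: [0.5007, -0.137, 0.1266]
ee_rot: [-180.0, 0.0, 45.0]
force: [0.1, 0.2, -3.4]
grip_width: 0.0154
gripper_force: 60.0
```

Run:
```python
from h import *
f=[]
for i in range(4):
    get_image("top") if i else 0
    s=get_state();f.append(s["force"])
print(np.round(f,2),s["moment"],s["tcp_pos"],s["grip_width"],s["gripper_force"])
```

```text
[[ 0.15  0.21 -3.43]
 [ 0.28 -0.15 -2.82]
 [ 0.33 -0.27 -3.74]
 [-0.09 -0.1  -3.44]] [-0.01726881 -0.08665969  0.03062945] [ 0.50081394 -0.13701762  0.12667235] 0.01564312655521021 59.97496247291565
```

3.4 N matches the light caddy (0.30 + 0.045 kg). I check that it was truly off the table, and by how much.

Run:
```python
from h import *
d=get_image("top");c=cloud(d);e=np.array([.707,.707]);n=np.array([-.707,.707])
rel=c[...,:2]-[.4905,-.148];x=rel@e;y=rel@n
for a in np.arange(-.11,.115,.02):
    m=(abs(x-a)<.01)&(abs(y)<.012)&(c[...,2]<.17)&(c[...,2]>.1)
    if m.sum()>3: print(round(a,2),m.sum(),np.round(np.percentile(c[...,2][m],80),4))
```

```text
0.07 18 0.1346
0.09 44 0.1356
0.11 18 0.1366
```

arm_command --series '[{"grip": -1, "translation": [0, 0, -0.01], "turn": [0, 0, 0]}, {"grip": -1, "translation": [0, 0, -0.02], "turn": [0, 0, 0]}, {"grip": -1, "translation": [0, 0, -0.02], "turn": [0, 0, 0]}, {"grip": -1, "translation": [0, 0, -0.02], "turn": [0, 0, 0]}, {"grip": -1, "translation": [0, 0, -0.02], "turn": [0, 0, 0]}, {"grip": -1, "translation": [0, 0, -0.02], "turn": [0, 0, 0]}]'

```text
t: 5.35
tcp_pos: [0.5005, -0.1371, 0.1465]
ee_rot: [-180.0, 0.0, 45.0]
force: [-0.6, 0.0, -3.1]
grip_width: 0.0153
gripper_force: 60.0
```

Run:
```python
from h import *
f=[]
for i in range(8):
    d=get_image("scene")
    s=get_state();f.append(s["force"][2])
print(np.round(f,2),s["moment"],s["tcp_pos"])
cv2.imwrite("pics/s1.png",cv2.resize(d["image"][130:300,180:400,::-1],(770,595)))
```

```text
[-3.31 -4.22 -3.4  -2.56 -3.4  -2.66 -3.64 -3.49] [ 0.0030243  -0.00474501  0.03910239] [ 0.50077371 -0.13699602  0.14666012]
```

View pics/s1.png

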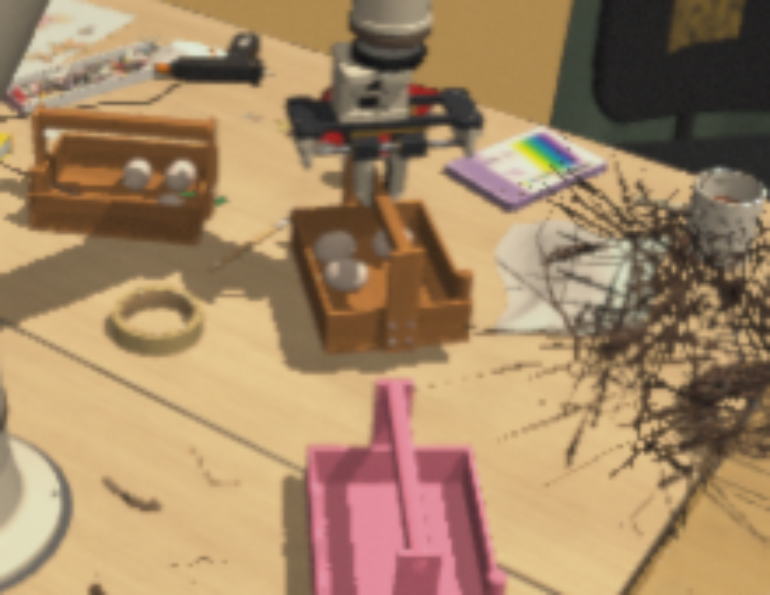

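The right caddy (crop centre (385,275)) hangs free with its eggs in it at about 3.4 N, so it is the light one. I set it down gently.

arm_command --series '[{"grip": -1, "translation": [0, 0, 0.008], "turn": [0, 0, 0]}, {"grip": -1, "translation": [0, 0, 0.016], "turn": [0, 0, 0]}, {"grip": -1, "translation": [0, 0, 0.024], "turn": [0, 0, 0]}, {"grip": -1, "translation": [0, 0, 0.027], "turn": [0, 0, 0]}, {"grip": -1, "translation": [0, 0, 0.029], "turn": [0, 0, 0]}, {"grip": -1, "translation": [0, 0, 0.031], "turn": [0, 0, 0]}, {"grip": -1, "translation": [0, 0, 0.031], "turn": [0, 0, 0]}]'

```text
t: 6.45
tcp_pos: [0.5008, -0.137, 0.1156]
ee_rot: [-180.0, 0.0, 45.0]
force: [0.7, -0.2, -3.4]
grip_width: 0.0157
gripper_force: 60.0
```

arm_command --series '[{"grip": -1, "translation": [0, 0, 0.002], "turn": [0, 0, 0]}, {"grip": -1, "translation": [0, 0, 0.004], "turn": [0, 0, 0]}, {"grip": -1, "translation": [0, 0, 0.004], "turn": [0, 0, 0]}]'

```text
t: 6.75
tcp_pos: [0.5017, -0.1374, 0.1137]
ee_rot: [179.9, 0.0, 45.0]
force: [-4.0, -0.0, 13.3]
grip_width: 0.0156
gripper_force: 60.0
```

arm_command --series '[{"grip": -1, "translation": [0, 0, 0.002], "turn": [0, 0, 0]}, {"grip": -1, "translation": [0, 0, 0.003], "turn": [0, 0, 0]}, {"grip": -1, "translation": [0, 0, 0.003], "turn": [0, 0, 0]}]'

```text
t: 7.05
tcp_pos: [0.5017, -0.1375, 0.1136]
ee_rot: [179.8, 0.2, 45.0]
force: [-15.5, 1.2, 42.3]
grip_width: 0.0158
gripper_force: 60.1
```

arm_command --series '[{"grip": -1, "translation": [0, 0, -0.004], "turn": [0, 0, 0]}, {"grip": -1, "translation": [0, 0, -0.005], "turn": [0, 0, 0]}, {"grip": -1, "translation": [0, 0, -0.005], "turn": [0, 0, 0]}]'

```text
t: 7.35
tcp_pos: [0.5013, -0.1374, 0.1139]
ee_rot: [179.9, -0.0, 45.0]
force: [1.1, -0.3, 0.4]
grip_width: 0.0158
gripper_force: 60.0
```

Run:
```python
from h import *
s=get_state();print(s["force"],s["moment"],s["tcp_pos"])
```

```text
[ 1.10955817 -0.33698137  0.44055167] [-0.15071352 -0.07764422 -0.01673391] [ 0.50132064 -0.13736633  0.11394494]
```

arm_command --series '[{"grip": 1, "translation": [0, 0, 0], "turn": [0, 0, 0]}, {"grip": 1, "translation": [0, 0, 0], "turn": [0, 0, 0]}, {"grip": 1, "translation": [0, 0, 0], "turn": [0, 0, 0]}, {"grip": 1, "translation": [0, 0, 0], "turn": [0, 0, 0]}, {"grip": 1, "translation": [0, 0, 0], "turn": [0, 0, 0]}, {"grip": 1, "translation": [0, 0, -0.03], "turn": [0, 0, 0]}, {"grip": 1, "translation": [0, 0, -0.07], "turn": [0, 0, 0]}, {"grip": 1, "translation": [0, 0, -0.1], "turn": [0, 0, 0]}, {"grip": 1, "translation": [0, 0, -0.1], "turn": [0, 0, 0]}]'

```text
t: 8.25
tcp_pos: [0.5038, -0.1373, 0.2179]
ee_rot: [179.6, -0.2, 45.0]
force: [0.4, -0.2, -0.0]
grip_width: 0.0834
gripper_force: 0.0
```

Run:
```python
from h import *
s=get_state();print(s["force"],s["tcp_pos"],s["grip_width"])
go([.5115,.196,.205],[180,0,117.9])
```

```text
[ 0.35199536 -0.24673688 -0.04547756] [ 0.50384169 -0.13732846  0.21794619] 0.08342311003827056
t 8.25 tr [0.2412, -0.2302, 0.0121] turn [0.0082, 0.0018, -1.2717]
```

arm_command --series '[{"grip": 1, "translation": [0.241, -0.23, 0.01], "turn": [0.008, 0.002, -1.272]}, {"grip": 1, "translation": [0.241, -0.23, 0.01], "turn": [0.008, 0.002, -1.272]}, {"grip": 1, "translation": [0.241, -0.23, 0.01], "turn": [0.008, 0.002, -1.272]}, {"grip": 1, "translation": [0.241, -0.23, 0.01], "turn": [0.008, 0.002, -1.272]}, {"grip": 1, "translation": [0.241, -0.23, 0.01], "turn": [0.008, 0.002, -1.272]}, {"grip": 1, "translation": [0.241, -0.23, 0.01], "turn": [0.008, 0.002, -1.272]}, {"grip": 1, "translation": [0.241, -0.23, 0.01], "turn": [0.008, 0.002, -1.272]}, {"grip": 1, "translation": [0.241, -0.23, 0.01], "turn": [0.008, 0.002, -1.272]}, {"grip": 1, "translation": [0.241, -0.23, 0.01], "turn": [0.008, 0.002, -1.272]}, {"grip": 1, "translation": [0.241, -0.23, 0.01], "turn": [0.008, 0.002, -1.272]}, {"grip": 1, "translation": [0.241, -0.23, 0.01], "turn": [0.008, 0.002, -1.272]}, {"grip": 1, "translation": [0.241, -0.23, 0.01], "turn": [0.008, 0.002, -1.272]}, {"grip": 1, "translation": [0.241, -0.23, 0.01], "turn": [0.008, 0.002, -1.272]}]'

```text
t: 9.55
tcp_pos: [0.5085, 0.1956, 0.2037]
ee_rot: [-179.7, -0.3, 117.8]
force: [0.1, -0.1, 0.6]
grip_width: 0.092
gripper_force: 0.0
```

Run:
```python
from h import *
d=get_image("wrist")
c=cloud(d);s=get_state();print(s["tcp_pos"],s["ee_rot"],s["force"],s["joints"])
m=(c[...,2]>.105)&(c[...,2]<.135)&(abs(c[...,0]-.504)<.13)&(abs(c[...,1]-.209)<.13)
print(m.sum(),cv2.minAreaRect(c[m][:,:2].astype(np.float32)*1000))
go([.5115,.196,.101],[180,0,117.9])
```

```text
[0.50855485 0.19565593 0.2037828 ] [-179.72775346   -0.31452414  117.83211384] [ 1.25550574 -0.36048321 -0.07170931] [ 22.83896873  31.12985696 -61.17017745 104.98963664  30.26947416
  62.60598851 -21.73528458]
4943 ((503.21209716796875, 209.7110595703125), (33.3435173034668, 212.99600219726562), 27.990642547607422)
t 9.6 tr [-0.0016, 0.0033, 0.1028] turn [-0.0047, -0.0055, -0.0012]
```

arm_command --force 60 --series '[{"grip": 1, "translation": [-0.002, 0.002, 0.04], "turn": [-0.005, -0.005, 0]}, {"grip": 1, "translation": [-0.002, 0.002, 0.07], "turn": [-0.005, -0.005, 0]}, {"grip": 1, "translation": [-0.002, 0.002, 0.09], "turn": [-0.005, -0.005, 0]}, {"grip": 1, "translation": [-0.002, 0.002, 0.103], "turn": [-0.005, -0.005, 0]}, {"grip": -1, "translation": [-0.002, 0.002, 0.103], "turn": [-0.005, -0.005, 0]}, {"grip": -1, "translation": [-0.002, 0.002, 0.103], "turn": [-0.005, -0.005, 0]}, {"grip": -1, "translation": [-0.002, 0.002, 0.103], "turn": [-0.005, -0.005, 0]}, {"grip": -1, "translation": [-0.002, 0.002, 0.103], "turn": [-0.005, -0.005, 0]}, {"grip": -1, "translation": [-0.002, 0.002, 0.103], "turn": [-0.005, -0.005, 0]}, {"grip": -1, "translation": [-0.002, 0.002, 0.103], "turn": [-0.005, -0.005, 0]}, {"grip": -1, "translation": [-0.002, 0.002, 0.103], "turn": [-0.005, -0.005, 0]}, {"grip": -1, "translation": [-0.002, 0.002, 0.103], "turn": [-0.005, -0.005, 0]}, {"grip": -1, "translation": [-0.002, 0.002, 0.103], "turn": [-0.005, -0.005, 0]}, {"grip": -1, "translation": [-0.002, 0.002, 0.103], "turn": [-0.005, -0.005, 0]}, {"grip": -1, "translation": [-0.002, 0.002, 0.103], "turn": [-0.005, -0.005, 0]}]'

```text
t: 11.1
tcp_pos: [0.5104, 0.1955, 0.1007]
ee_rot: [-180.0, -0.1, 117.9]
force: [-0.5, 0.3, 0.3]
grip_width: 0.0158
gripper_force: 60.0
```

arm_command --series '[{"grip": -1, "translation": [0, 0, -0.005], "turn": [0, 0, 0]}, {"grip": -1, "translation": [0, 0, -0.015], "turn": [0, 0, 0]}, {"grip": -1, "translation": [0, 0, -0.03], "turn": [0, 0, 0]}, {"grip": -1, "translation": [0, 0, -0.04], "turn": [0, 0, 0]}, {"grip": -1, "translation": [0, 0, -0.05], "turn": [0, 0, 0]}, {"grip": -1, "translation": [0, 0, -0.05], "turn": [0, 0, 0]}, {"grip": -1, "translation": [0, 0, -0.05], "turn": [0, 0, 0]}, {"grip": -1, "translation": [0, 0, -0.05], "turn": [0, 0, 0]}]'

```text
t: 11.9
tcp_pos: [0.5101, 0.195, 0.1503]
ee_rot: [-180.0, -0.0, 117.9]
force: [0.1, 0.1, -5.6]
grip_width: 0.0158
gripper_force: 60.0
```

Run:
```python
from h import *
f=[]
for i in range(4):
    d=get_image("top");s=get_state();f.append(s["force"][2])
print(np.round(f,2),s["tcp_pos"],s["joints"],s["moment"],s["t"])
c=cloud(d)
m=np.zeros(c.shape[:2],bool);m[125:225,240:325]=1
p=c[m&(c[...,2]>.105)&(c[...,2]<.135)];print("light bar",cv2.minAreaRect(p[:,:2].astype(np.float32)*1000),np.percentile(p[:,2],[5,50,95]))
```

```text
[-5.47 -4.9  -5.5  -5.67] [0.5101316  0.1953065  0.15024726] [ 19.96990857  34.69645603 -57.59304368 107.56008778  34.6927541
  57.40020951 -24.9242176 ] [ 0.02097033 -0.13007155 -0.00966638] 12.1
light bar ((490.6531982421875, -148.31668090820312), (213.68348693847656, 33.45098114013672), 45.017093658447266) [0.11495188 0.12147386 0.12480763]
```

The left caddy weighs about 5.4 N, so it is the heavy one. The light one is back at its place, level. Now I lift, then tilt slowly towards the peg corner; in the tool frame that corner lies at (+0.81, -0.59).

arm_command --series '[{"grip": -1, "translation": [0, 0, -0.015], "turn": [0, 0, 0]}, {"grip": -1, "translation": [0, 0, -0.035], "turn": [0, 0, 0]}, {"grip": -1, "translation": [0, 0, -0.06], "turn": [0, 0, 0]}, {"grip": -1, "translation": [0, 0, -0.085], "turn": [0, 0, 0]}, {"grip": -1, "translation": [0, 0, -0.105], "turn": [0, 0, 0]}, {"grip": -1, "translation": [0, 0, -0.12], "turn": [0, 0, 0]}, {"grip": -1, "translation": [0, 0, -0.125], "turn": [0, 0, 0]}, {"grip": -1, "translation": [0, 0, -0.125], "turn": [-0.03, -0.04, 0]}, {"grip": -1, "translation": [0, 0, -0.125], "turn": [-0.06, -0.08, 0]}, {"grip": -1, "translation": [0, 0, -0.125], "turn": [-0.09, -0.12, 0]}, {"grip": -1, "translation": [0, 0, -0.125], "turn": [-0.12, -0.16, 0]}, {"grip": -1, "translation": [0, 0, -0.125], "turn": [-0.15, -0.2, 0]}, {"grip": -1, "translation": [0, 0, -0.125], "turn": [-0.18, -0.24, 0]}, {"grip": -1, "translation": [0, 0, -0.125], "turn": [-0.21, -0.28, 0]}, {"grip": -1, "translation": [0, 0, -0.125], "turn": [-0.24, -0.32, 0]}, {"grip": -1, "translation": [0, 0, -0.125], "turn": [-0.27, -0.36, 0]}, {"grip": -1, "translation": [0, 0, -0.125], "turn": [-0.3, -0.4, 0]}, {"grip": -1, "translation": [0, 0, -0.125], "turn": [-0.33, -0.44, 0]}, {"grip": -1, "translation": [0, 0, -0.125], "turn": [-0.33, -0.44, 0]}, {"grip": -1, "translation": [0, 0, -0.125], "turn": [-0.33, -0.44, 0]}]'

```text
t: 14.1
tcp_pos: [0.5097, 0.1955, 0.275]
ee_rot: [159.9, 24.6, 113.5]
force: [0.8, -0.1, -5.6]
grip_width: 0.0159
gripper_force: 60.0
```

```bash
cat > look.py <<'E'
from h import *
import sys
s=get_state();print(s["t"],s["tcp_pos"],s["ee_rot"],s["force"],s["joints"],s["moment"])
a=get_image("scene")["image"][60:280,130:350];b=get_image("top")["image"][90:260,80:250];w=get_image("wrist")["image"]
f=lambda i:cv2.resize(i[:,:,::-1],(400,400))
cv2.imwrite(sys.argv[1],np.hstack([f(a),cv2.resize(w[:,:,::-1],(400,400))]))
cv2.imwrite("pics/top_x.png",f(b))
E
python3 look.py pics/t1.png
```

```text
14.1 [0.50969821 0.19554188 0.27504021] [159.94819972  24.59999377 113.54673441] [ 0.75989198 -0.13032726 -5.57798336] [ 11.84316694  12.97102931 -59.54182891 117.736759    51.24079954
  56.63092401 -48.04070086] [ 0.38167757  1.056075   -0.00778514]
```

View pics/t1.png

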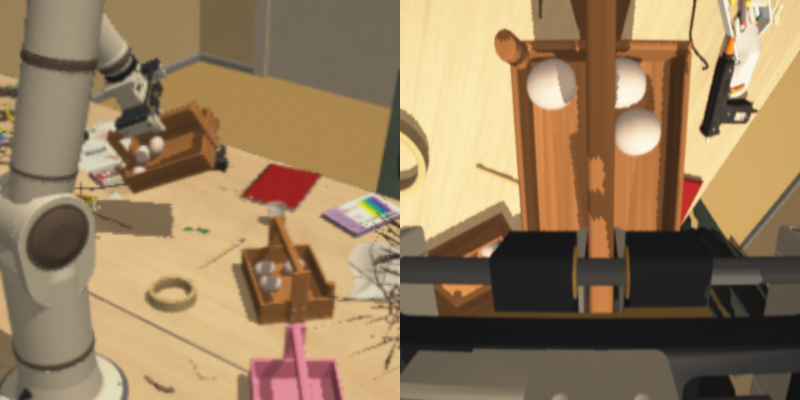

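Left half of the picture: the caddy is tilted and the light one stands level. In the wrist half, the peg is at (507,45), with one egg near its corner at (550,83) and two still further along at (628,83) and (637,132). I add sideways tilt towards the peg side.

```bash
cat > d.py <<'E'
from h import *
L=R.from_euler('xyz',[180,0,117.9],degrees=True)
C=R.from_euler('xyz',get_state()["ee_rot"],degrees=True)
for t in [(-.5,-.3,0),(-.6,-.3,0),(-.42,-.42,0)]:
    print(t,np.round((C.inv()*L*R.from_rotvec(t)).as_rotvec(),3).tolist())
E
python3 d.py
```

```text
(-0.5, -0.3, 0) [-0.163, 0.13, 0.057]
(-0.6, -0.3, 0) [-0.261, 0.126, 0.079]
(-0.42, -0.42, 0) [-0.088, 0.016, 0.021]
```

arm_command --series '[{"grip": -1, "translation": [0, 0, 0], "turn": [-0.05, 0.03, 0.015]}, {"grip": -1, "translation": [0, 0, 0], "turn": [-0.1, 0.06, 0.03]}, {"grip": -1, "translation": [0, 0, 0], "turn": [-0.15, 0.09, 0.045]}, {"grip": -1, "translation": [0, 0, 0], "turn": [-0.2, 0.12, 0.06]}, {"grip": -1, "translation": [0, 0, 0], "turn": [-0.26, 0.125, 0.08]}, {"grip": -1, "translation": [0, 0, 0], "turn": [-0.26, 0.125, 0.08]}, {"grip": -1, "translation": [0, 0, 0], "turn": [-0.26, 0.125, 0.08]}, {"grip": -1, "translation": [0, 0, 0], "turn": [-0.26, 0.125, 0.08]}, {"grip": -1, "translation": [0, 0, 0], "turn": [-0.26, 0.125, 0.08]}, {"grip": -1, "translation": [0, 0, 0], "turn": [-0.26, 0.125, 0.08]}, {"grip": -1, "translation": [0, 0, 0], "turn": [-0.26, 0.125, 0.08]}, {"grip": -1, "translation": [0, 0, 0], "turn": [-0.26, 0.125, 0.08]}]'

```text
t: 15.45
tcp_pos: [0.5105, 0.1955, 0.2757]
ee_rot: [144.6, 16.2, 112.7]
force: [0.5, -0.0, -5.2]
grip_width: 0.0156
gripper_force: 60.0
```

```bash
python3 look.py pics/t2.png; python3 d.py
```

```text
15.45 [0.5105009  0.19553317 0.27567001] [144.62193917  16.19742855 112.68805824] [ 0.46084329 -0.02862286 -5.24813703] [ 22.93838705  -0.4487584  -59.15671182 129.92107656  51.56144325
  26.64779247 -50.68792501] [-0.23941072  1.4467687  -0.08207455]
(-0.5, -0.3, 0) [0.099, 0.004, -0.014]
(-0.6, -0.3, 0) [0.0, 0.001, 0.0]
(-0.42, -0.42, 0) [0.173, -0.108, -0.061]
```

View pics/t2.png

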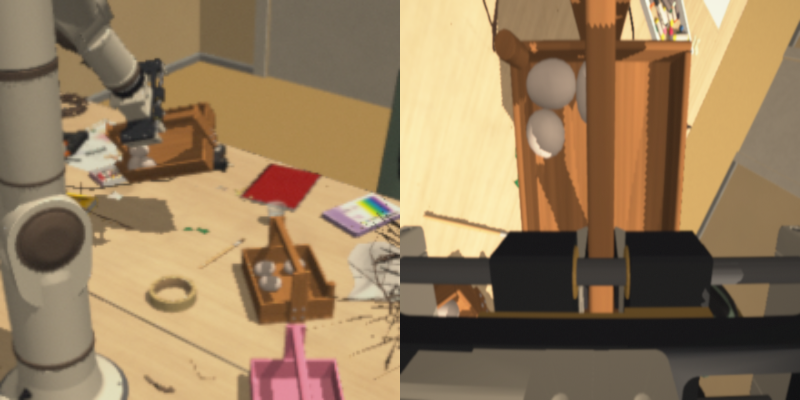

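All three eggs now sit at the peg corner: wrist (550,83), (545,133) and one partly under the bar at (583,90). I even the tilt out towards the corner diagonal, at about 35°, and check again.

arm_command --series '[{"grip": -1, "translation": [0, 0, 0], "turn": [0.03, -0.02, -0.01]}, {"grip": -1, "translation": [0, 0, 0], "turn": [0.06, -0.04, -0.02]}, {"grip": -1, "translation": [0, 0, 0], "turn": [0.09, -0.06, -0.03]}, {"grip": -1, "translation": [0, 0, 0], "turn": [0.12, -0.08, -0.04]}, {"grip": -1, "translation": [0, 0, 0], "turn": [0.14, -0.1, -0.05]}, {"grip": -1, "translation": [0, 0, 0], "turn": [0.14, -0.1, -0.05]}, {"grip": -1, "translation": [0, 0, 0], "turn": [0.14, -0.1, -0.05]}, {"grip": -1, "translation": [0, 0, 0], "turn": [0.14, -0.1, -0.05]}, {"grip": -1, "translation": [0, 0, 0], "turn": [0.14, -0.1, -0.05]}, {"grip": -1, "translation": [0, 0, 0], "turn": [0.14, -0.1, -0.05]}, {"grip": -1, "translation": [0, 0, 0], "turn": [0.14, -0.1, -0.05]}, {"grip": -1, "translation": [0, 0, 0], "turn": [0.14, -0.1, -0.05]}]'

```text
t: 16.8
tcp_pos: [0.5105, 0.1952, 0.2758]
ee_rot: [152.4, 22.6, 112.1]
force: [0.1, 0.5, -5.3]
grip_width: 0.0153
gripper_force: 60.0
```

```bash
python3 look.py pics/t3.png; python3 -c "
from h import *
C=R.from_euler('xyz',get_state()['ee_rot'],degrees=True);print(np.degrees(np.arccos(-C.as_matrix()[2,2])),get_state()['qd'])"
```

```text
16.8 [0.51049775 0.1951818  0.27579764] [152.43423018  22.60231082 112.07918773] [ 0.14623761  0.5491271  -5.33169371] [ 16.93357476   7.89082191 -61.70951232 123.32075461  54.32814094
  46.27043034 -52.55212974] [0.22919341 1.27397267 0.0090968 ]
35.06546820921131 [-0.08112995 -0.06904439 -0.13427762  0.11584069  0.04954465  0.00057939
  0.01701327]
```

View pics/t3.png

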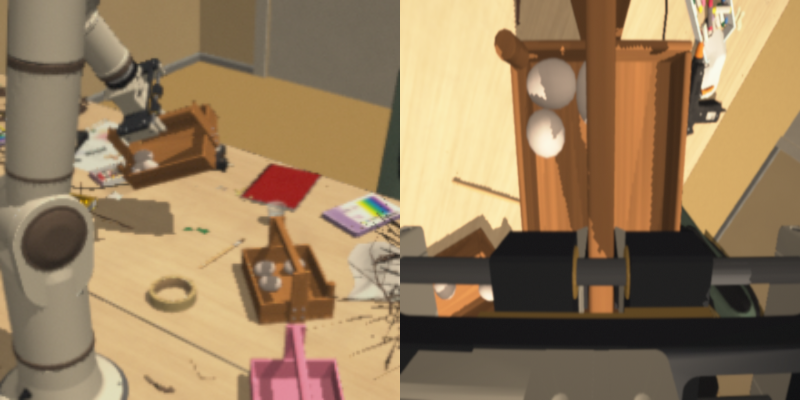

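The eggs are clustered at the peg corner, at wrist (550,83), (545,133) and (583,90). The tilt is 35°, the caddy is still, and the light caddy, brush and beaker are undisturbed.

```bash
python3 -c "
from station import *
print(close_job())"
```

```text
the job is handed in; nothing more can be done
None
```

The job is handed in: the left caddy was the heavier (about 5.4 N against 3.4 N) and is held up still at a 35° tilt with its three eggs together in the peg corner, while the lighter one is back level in its place with its eggs in it, and the brush and beaker were not touched.

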